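Raise the tray-lane barrier and pass the case trays through

TASK

On the watch bench, push the counterweighted yellow barrier up past its balance point so that it stays raised by itself, then push the little stack of case trays along its lane, under the raised barrier, until it rests against the blue end stop. Push lightly with the fingertips: do not grip or force the barrier, do not lift or tip the trays, and leave the things standing around alone.

Things in the scene. Friction and masses are not known exactly. Their poses are not given: they have to be found in the camera images.
- lane: Fixed aluminium deck on the bench, top 4 mm up. Origin at bench level, mid-lane. The lane runs along y between grey rails (inner faces x = -75, +75 mm, tops 24 mm up, y -190 to +190). Trays start at the -y end; the blue stop is at the +y end. Deck covers x -130..+200, y -200..+200 mm. The barrier crosses at y = 0, its post at +x (far from the robot), its free end at -x.
- barrier (a joint): Barrier arm angle, rad: 0 level across the lane, 1.5 fully raised, nearly upright (both stops). It turns about the lane's y axis: the free end swings up and towards +x. Balance point about 0.85: below it the arm falls back, beyond it it tips over by itself and settles slowly at 1.5. Lifting at the orange end takes 1 to 2 N when slow; the hinge is damped, so fast pushing takes more.
- barrier_pin (a point): Hinge pin, at lane x = +135, y = 0, 100 mm above the bench; axes as the lane's. Two grey cheek plates, 40 mm along x, stand at y = -25..-19 and +19..+25 mm, tops 120 mm above the bench. The steel counterweight (60 mm diameter) is above the pin when the arm is level and swings away from the robot as the arm rises.
- barrier_end (a point): Centre of the orange end sleeve (24 mm diameter, 50 mm long), on the axis of the tube, 250 mm from the pin. Level: at lane x = -115 mm, 100 mm above the bench, free space below and beside it. Moves with the arm, arm's axes. The tube (20 mm diameter, yellow and black) runs 275 mm along -x from the pin; a white skirt hangs below it, 80 to 190 mm from the pin, down to 42 mm above the bench.
- tray: Loose stack of two dark grey trays joined as one piece, white pockets on top holding steel watch cases: 142 mm along its x, 120 mm along its y, 64 mm high, 0.45 to 0.85 kg. Origin at the centre of its underside, on the deck; axes as the lane's. The level barrier's skirt blocks its way.
- tray_back (a point): Point on the tray stack's back wall (its -y side, flat and upright), halfway along it and 25 mm above its underside: push here towards the lane's +y.
- end_stop (a point): Middle of the face of the blue end stop that the trays come to rest against (lane y = +170 mm). The stop is 150 mm wide, its top 34 mm above the bench. The tray's centre is then at lane y = +110 mm.
- oil_jar: Loose amber jar with a black cap, 44 mm diameter, 60 mm high; origin at the centre of its underside. To be left alone.
- carton: Loose white carton 60 x 50 mm, 90 mm high; origin at the centre of its underside. To be left alone.
- blower: Loose black rubber dust blower, 54 mm diameter, 75 mm high; origin at the centre of its underside. To be left alone.
- loose_case: Loose steel watch case ring, 42 mm diameter, 10 mm high; origin at the centre of its underside. To be left alone.
There are look-alikes about, which are no part of the job. Of the things that look like the tray, the smallest one is meant.

How it is judged:
By the outcome, as a careful person would: the job done as asked, in the order asked, and still so for the second after the job is handed in, with the robot touching nothing.
It also fails if it takes over 58 s, if anything falls off the work surface, if the arm or the gripper's body presses on something with over 40 N, if the wrist force passes 120 N, or if a joint passes its speed limit or range.

ROBOT

A 6-joint arm with a two-finger parallel gripper is mounted at the origin on the work surface. World frame = base frame: x ahead of the robot, y to its left, z up, the work surface at z = 0. Lengths are in m, angles in degrees, forces in N, time in s.
With the tool pointing down it reaches from about 0.325 to 0.85 m from the base axis. Payload 15.5 kg.
Tool frame: the origin (TCP) lies at the very end of the fingers, on their centre line; the grasp point (between the pads) lies arm.grip_depth behind it (arm.grip_depth is the distance from the TCP to the grasp point, in m); z points along the fingers, y is the direction in which the jaws open and shut (so a half turn about z gives the same grasp; the last joint's range is limited). The gripper opens to 91 mm and grips with 3 to 60 N. Pads are 32 mm wide; open, the fingers measure 118 mm over their backs; the gripper's body (76 mm by 178 mm) begins 60 mm behind the grasp point.
Start: joints at [-74.857, 28.281, 77.091, -0, 74.628, -5.472], TCP at [0.22, -0.585, 0.214] pointing down, gripper open.
Joint ranges: [-166.48, 166.48], [-47.26, 123.95], [12.59, 153.08], [-70.14, 250.14], [6.76, 159.57], [-176.63, 176.63]. Speed limits (degrees/s): [108.29, 108.29, 147.25, 172.46, 172.46, 172.46].

INTERFACE

Orientations are given as a 3x3 rotation matrix whose columns are the frame's x, y, z axes.
In Python, from rig import arm gives the robot as it stands. Calls block until the motion is done:
- arm.move_to(position, orientation): joint-space move of the TCP to a pose.
- arm.move_l(position, orientation=None, feed=0.15): straight line of the TCP; orientation=None keeps the orientation; feed is the mean speed in m/s.
- arm.move_joints(angles): joint-space move.
- arm.grip(opening): finger opening in m; the grip force is fixed at half the most; returns when the fingers have stopped.
- arm.sleep(seconds).
- arm.solve_ik(position, orientation): joint angles nearest the present ones, or None.
- arm.snapshot(name): name is "scene" or "top"; returns the picture (420x560x3 uint8, red, green, blue); there is no depth.
- arm.get_calibration(name): a dict with "intrinsics" (3x3 intrinsics, pixels), "k1" (the pictures are not rectified: a ray, as slopes to the right and down, at radius r is drawn at 1 + k1 r^2 times it, then the intrinsics apply), "cam_to_world" (4x4, takes a point from camera to world coordinates). Camera axes: x right, y down, z forward; pixel columns grow to the right and rows downward; lengths in m; the calibration is good to about 2 mm. A picture is of the moment at which its call begins. get_calibration takes no time and is no camera call.
A pose or a line that the arm cannot do raises arm.Unreachable and nothing moves.
- arm.sign_off(): hands the job in, once; it reports no verdict.
Readings, each from a call of its own:
- arm.current_t(): time.
- arm.current_joint_positions(): joint angles.
- arm.current_dq(): joint speeds.
- arm.current_tau(): joint torques, N m.
- arm.current_ee_pos(): TCP position.
- arm.current_tool_rot(): TCP orientation.
- arm.current_force(): force on the tool from outside, world axes, zero at the start.
- arm.current_torque(): the same for the moment, N m.
- arm.current_width(): finger opening in m.
Only numpy, scipy, OpenCV 4.12 (cv2) and the standard library are available. Lean on these libraries where they do the work, as an engineer would, in place of code of your own. Each camera call takes 0.05 s, during which the arm holds its last target. There are 200 camera calls.

## Working session

There is one attempt and no reset: what is moved stays moved. The work goes in short steps, each a Python script; the robot and the scene stay as the last script left them, time stands still between calls to the robot, and variables do not carry over. Pictures are saved under pics/ and viewed, about 8 in all and at most 12, crops included, and the job is handed in when it is done.

```bash
mkdir -p pics
cat > h.py <<'E'
import numpy as np, cv2
from rig import arm
def snap(n,f,crop=None,s=1):
    im=arm.snapshot(n)[:,:,::-1]
    if crop: x0,y0,x1,y1=crop; im=im[y0:y1,x0:x1]
    cv2.imwrite('pics/'+f,cv2.resize(im,None,fx=s,fy=s,interpolation=cv2.INTER_CUBIC))
def ray(n,u,v):
    c=arm.get_calibration(n);K=np.array(c['intrinsics']);T=np.array(c['cam_to_world'])
    p=cv2.undistortPoints(np.array([[[u,v]]],float),K,np.array([c['k1'],0,0,0.]))[0,0]
    return T[:3,3],T[:3,:3]@np.array([p[0],p[1],1])
def onz(n,u,v,z):
    o,d=ray(n,u,v); return o+d*(z-o[2])/d[2]
def proj(n,P):
    c=arm.get_calibration(n);K=np.array(c['intrinsics']);T=np.linalg.inv(np.array(c['cam_to_world']))
    return cv2.projectPoints(np.array(P,float).reshape(-1,3),cv2.Rodrigues(T[:3,:3])[0],T[:3,3],K,np.array([c['k1'],0,0,0.]))[0][:,0]
E
python3 - <<'E'
from h import *
snap('scene','s0.png',s=1.4);snap('top','t0.png',s=1.4)
for n in('scene','top'):
    print(n,np.array(arm.get_calibration(n)['cam_to_world']).round(3).tolist(),arm.get_calibration(n)['k1'])
print(arm.grip_depth,arm.current_tool_rot(),arm.current_t())
E
```

```text
scene [[-0.829, 0.393, -0.397, 0.978], [0.559, 0.579, -0.594, 0.553], [-0.004, -0.715, -0.7, 0.844], [0.0, 0.0, 0.0, 1.0]] 0.028190893276480736
top [[0.023, -0.999, 0.039, 0.471], [-1.0, -0.022, 0.012, -0.085], [-0.011, -0.039, -0.999, 1.631], [0.0, 0.0, 0.0, 1.0]] -0.09760068966532433
0.0188 [[ 9.35966009e-01  3.52090256e-01 -2.85084423e-04]
 [ 3.52090360e-01 -9.35965468e-01  1.01022780e-03]
 [ 8.88621900e-05 -1.04591436e-03 -9.99999449e-01]] 0.1
```

View pics/s0.png

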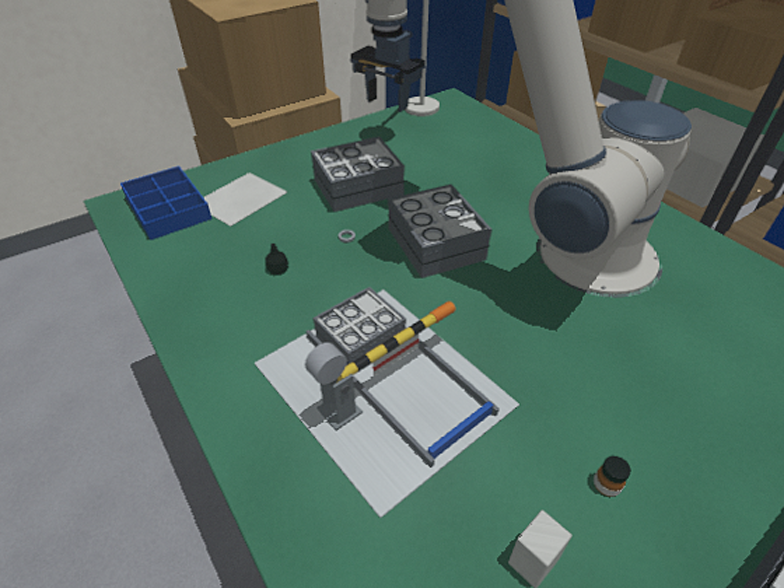

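View pics/t0.png

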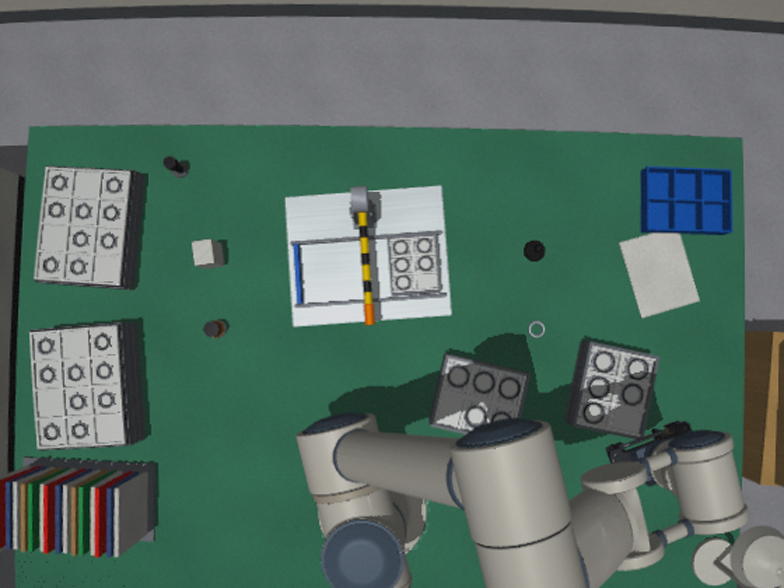

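The top view shows the lane, with deck corners at about (286,198), (441,186), (451,315) and (293,326). The tray in it is at (415,265) and the orange end at (370,314). The scene view agrees. I'll enlarge both to get a pose fit.

Run:
```python
from h import *
snap('top','t1.png',(195,125,330,240),5.8);snap('scene','s1.png',(175,195,375,375),3.3)
```

```text
(no output)
```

View pics/t1.png

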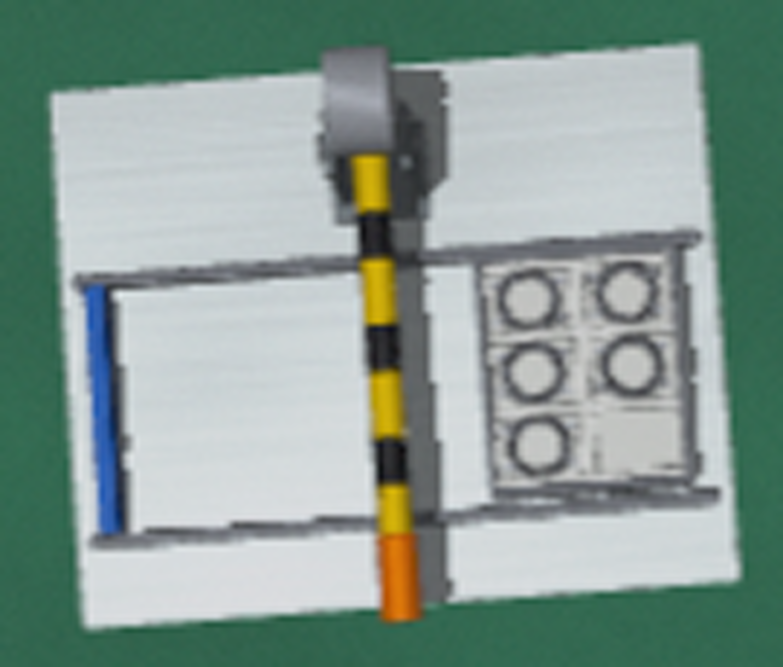

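View pics/s1.png

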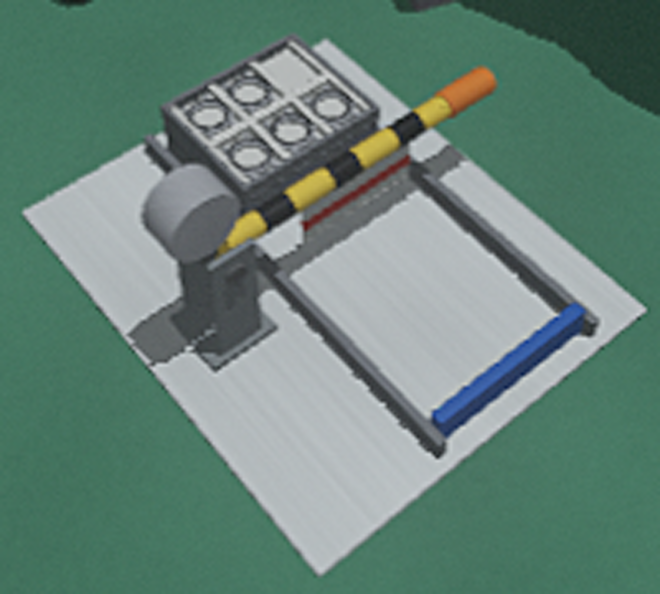

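The corners are clear in both crops: top (51,92), (697,44), (740,579), (85,628), and scene (24,212), (325,40), (647,311), (320,575). I'll fit the lane pose to them.

Run:
```python
from h import *
from scipy.optimize import least_squares
L=np.array([[.2,.2,.004],[.2,-.2,.004],[-.13,-.2,.004],[-.13,.2,.004]])
T=np.array([[51,92],[697,44],[740,579],[85,628]])/5.8+[195,125]-.4
S=np.array([[320,575],[24,212],[325,40],[647,311]])/3.3+[175,195]-.35
def W(p,P):
    c,s=np.cos(p[2]),np.sin(p[2]); return np.asarray(P)@np.array([[c,s,0],[-s,c,0],[0,0,1]])+[p[0],p[1],0]
f=lambda p:np.r_[proj('top',W(p,L))-T,proj('scene',W(p,L))-S].ravel()
r=least_squares(f,[.6,0,0],loss='soft_l1');p=r.x
print(p,np.degrees(p[2]),f(p).round(1))
inv=lambda q:W([0,0,-p[2]],np.asarray(q)-[p[0],p[1],0])
for n,o,s,pts in(('top',(195,125),5.8,[(475,262),(683,245),(697,480),(497,497)]),('scene',(175,195),3.3,[(164,108),(243,187),(379,98),(293,37)])):
    for u,v in pts: print('tray',n,inv(onz(n,u/s+o[0]-.4,v/s+o[1]-.4,.068)).round(3))
print('end', inv(onz('top',401/5.8+195-.4,620/5.8+125-.4,.1)).round(3),inv(onz('top',399/5.8+195-.4,577/5.8+125-.4,.112)).round(3))
print('pix pred end', (proj('scene',W(p,[[-.14,0,.1]]))-[175,195])*3.3)
for a in [(-.115,0,.1),(0,-.19,.03),(0,.05,.03)]: print(W(p,[a]))
np.save('lane.npy',p)
```

```text
[0.6079731  0.02182259 0.09616614] 5.509913677996559 [-0.5 -0.  -0.2 -0.4 -0.4 -0.1 -0.4 -0.2 -0.1 -0.3 -0.4 -0.2  0.5 -0.2
 -0.1 -0.7]
tray top [ 0.066 -0.056  0.068]
tray top [ 0.067 -0.179  0.068]
tray top [-0.072 -0.177  0.068]
tray top [-0.073 -0.059  0.068]
tray scene [ 0.07  -0.17   0.068]
tray scene [ 0.07  -0.057  0.068]
tray scene [-0.077 -0.063  0.068]
tray scene [-0.067 -0.169  0.068]
end [-0.14 -0.    0.1 ] [-0.116 -0.001  0.112]
pix pred end [[485.81133056  76.7473018 ]]
[[0.49350445 0.01078052 0.1       ]]
[[ 0.62621652 -0.16729954  0.03      ]]
[[0.6031722  0.07159157 0.03      ]]
```

The fit residuals are under 0.7 px. The sleeve measures (-0.116, 0) against a nominal (-0.115, 0), and the tray size matches 142 x 120 with its back at y ≈ -0.176. Next I'll check reachability for lifting the barrier from below with tilted fingers.

```bash
cat >> h.py <<'E'
p=np.load('lane.npy'); c_,s_=np.cos(p[2]),np.sin(p[2])
RL=np.array([[c_,-s_,0],[s_,c_,0],[0,0,1]])
def W(P): return RL@np.asarray(P,float)+[p[0],p[1],0]
def R(phi,sg=1,az=0):  # tool z = (cos,0,-sin) in lane, tool y = sg*lane y ; az turns it about vertical
    f=np.array([np.cos(phi),0,-np.sin(phi)]); y=np.array([0,sg,0.]); 
    M=np.c_[np.cross(y,f),y,f]; ca,sa=np.cos(az),np.sin(az)
    return RL@np.array([[ca,-sa,0],[sa,ca,0],[0,0,1]])@M
def lift(th,phi,r=.25,e=.02,gap=0.):  # TCP with finger edge touching sleeve underside at radius r, e back from tip
    t=np.array([np.sin(th),0,np.cos(th)]); d=np.array([-np.cos(th),0,np.sin(th)])
    C=np.array([.135,0,.1])+r*d-(.012+gap)*t
    f=np.array([np.cos(phi),0,-np.sin(phi)]); n=np.array([np.sin(phi),0,np.cos(phi)])
    return C+f*e-n*.016
E
python3 - <<'E'
from h import *
for sg in(1,-1):
  for deg in(10,20,30,40,50,60):
    ph=np.radians(deg); out=[]
    for th in(0,.3,.6,.9,1.05):
        q=arm.solve_ik(W(lift(th,ph,gap=.02 if th==0 else 0)),R(ph,sg)); out.append(None if q is None else np.round(q).astype(int).tolist())
    print(sg,deg,out)
for a in [(0,-.23,.018),(0,.04,.018),(0,-.23,.2)]:
  for sg in(1,-1): print(arm.solve_ik(W(a),R(np.radians(75),sg)))
for n,u,v,z in [('top',480,390,.06),('top',213,328,.06),('top',537,329,.01)]: print(onz(n,u/1.4,v/1.4,z))
E
```

```text
1 10 [[-28, 114, 153, 112, 144, 20], None, None, [-17, 42, 144, 158, 85, 88], [-14, 34, 138, 159, 72, 93]]
1 20 [None, None, [-20, 49, 151, 156, 88, 81], [-16, 27, 138, 156, 56, 96], [-13, 23, 132, 155, 47, 101]]
1 30 [None, None, [-18, 28, 142, 154, 52, 95], [-14, 17, 131, 145, 31, 111], [-12, 15, 125, 140, 24, 119]]
1 40 [[-19, 63, 150, 162, 82, 77], [-18, 34, 144, 156, 48, 91], [-15, 17, 134, 139, 25, 114], [-12, 11, 123, 101, 14, 157], None]
1 50 [[-15, 44, 141, 161, 45, 87], [-15, 23, 135, 140, 20, 113], [-13, 12, 125, 72, 12, -176], [-10, 9, 115, 31, 20, -132], [-9, 10, 109, 24, 24, -123]]
1 60 [[-12, 34, 133, 151, 18, 103], [-12, 18, 126, 51, 11, -156], [-10, 11, 117, 20, 24, -122], [-8, 10, 106, 12, 35, -112], [-7, 11, 101, 10, 39, -109]]
-1 10 [[-28, 114, 153, 112, 144, -160], None, None, [-17, 42, 144, 158, 85, -92], [-14, 34, 138, 159, 72, -87]]
-1 20 [None, None, [-20, 49, 151, 156, 88, -99], [-16, 27, 138, 156, 56, -84], [-13, 23, 132, 155, 47, -79]]
-1 30 [None, None, [-18, 28, 142, 154, 52, -85], [-14, 17, 131, 145, 31, -69], [-12, 15, 125, 140, 24, -61]]
-1 40 [[-19, 
[... 343 characters left out ...]
1, 11, 24], [-10, 11, 117, 20, 24, 58], [-8, 10, 106, 12, 35, 68], [-7, 11, 101, 10, 39, 71]]
[ -27.70925835   40.27334165   94.15880585   14.76039114   33.8164395
 -134.66246717]
[-27.70925835  40.27334165  94.15880585  14.76039114  33.8164395
  45.33753283]
[ -0.75136986  37.30047152 103.60763321   3.94421575  24.22817809
 -99.64730442]
[ -0.75136986  37.30047152 103.60763321   3.94421575  24.22817809
  80.35269558]
[ -27.70925835   26.23844873   85.38596927    9.83217309   56.13432018
 -127.83150222]
[-27.70925835  26.23844873  85.38596927   9.83217309  56.13432018
  52.16849778]
[ 0.31447368 -0.26151121  0.06      ]
[0.44929291 0.39490293 0.06      ]
[ 0.46497312 -0.4074521   0.01      ]
```

```bash
cat >> h.py <<'E'
def RS(dl,sg=1,az=0.):  # tool pointing to lane -y, tilted down by dl, jaws along lane x; az swings it towards +x
    f=np.array([np.sin(az)*np.cos(dl),-np.cos(az)*np.cos(dl),-np.sin(dl)]); y=sg*np.array([np.cos(az),np.sin(az),0.])
    return RL@np.c_[np.cross(y,f),y,f]
def side(th,dl,r=.25,e=.03,gap=0.,back=0.,az=0.):
    t=np.array([np.sin(th),0,np.cos(th)]); d=np.array([-np.cos(th),0,np.sin(th)])
    f=np.array([np.sin(az)*np.cos(dl),-np.cos(az)*np.cos(dl),-np.sin(dl)])
    sup=.0135*np.sin(th)+.016/np.cos(dl)*np.cos(th)
    return np.array([.135,0,.1])+r*d-(.012+gap+sup)*t+f*(e-back)
E
python3 - <<'E'
from h import *
for az in(0,.3,.6):
 for sg in(1,-1):
  for deg in(15,25,35,45):
    dl=np.radians(deg); out=[]
    for a in((0,.02,.15),(0,.02,0),(.3,0,0),(.6,0,0),(.9,0,0),(1.1,0,0),(1.1,.05,.15)):
        q=arm.solve_ik(W(side(a[0],dl,gap=a[1],back=a[2],az=az)),RS(dl,sg,az)); out.append(None if q is None else np.round(q).astype(int).tolist())
    print(az,sg,deg,out)
E
```

```text
0 1 15 [[41, 60, 84, -53, 96, 61], [29, 62, 96, -63, 84, 70], [29, 53, 98, -63, 88, 63], [28, 46, 95, -64, 92, 54], [26, 43, 87, -65, 95, 44], [25, 42, 81, -67, 97, 37], [38, 43, 74, -60, 110, 37]]
0 1 25 [[39, 52, 88, -49, 89, 58], [27, 57, 99, -61, 76, 66], [27, 47, 99, -59, 80, 58], [26, 41, 95, -58, 85, 49], [24, 38, 87, -59, 90, 39], [23, 38, 80, -60, 93, 33], [36, 37, 74, -55, 106, 33]]
0 1 35 [[35, 45, 91, -46, 82, 53], [24, 51, 101, -57, 67, 62], [24, 42, 100, -54, 73, 53], [23, 36, 95, -53, 79, 43], [22, 33, 87, -52, 85, 34], [21, 34, 79, -52, 89, 28], [33, 31, 73, -48, 103, 28]]
0 1 45 [[31, 38, 94, -41, 75, 46], [20, 47, 103, -53, 59, 55], [20, 37, 102, -49, 66, 46], [20, 32, 96, -46, 73, 36], [19, 29, 87, -44, 80, 28], [18, 30, 79, -44, 85, 22], [28, 26, 72, -41, 100, 22]]
0 -1 15 [[41, 60, 84, -53, 96, -119], [29, 62, 96, -63, 84, -110], [29, 53, 98, -63, 88, -117], [28, 46, 95, -64, 92, -126], [26, 43, 87, -65, 95, -136], [25, 42, 81, -67, 97, -143], [38, 43, 74, -60, 110, -143]]
0 -1 25 [[39, 52, 88, -49, 89, -122], [27, 57, 99, -61, 76, -114], [27, 47, 99, -59, 80, -1
[... 1861 characters left out ...]
one, None, None, [43, 21, 107, -68, 77, 36]]
0.6 1 35 [None, None, None, None, None, [20, 23, 102, -68, 57, 21], [38, 14, 103, -59, 73, 22]]
0.6 1 45 [[35, 30, 121, -68, 50, 51], None, None, [19, 24, 114, -67, 46, 30], [17, 20, 105, -57, 51, 14], [16, 20, 98, -53, 55, 5], [31, 10, 98, -47, 72, 6]]
0.6 -1 15 [None, None, None, None, None, None, None]
0.6 -1 25 [None, None, None, None, None, None, [43, 21, 107, -68, 77, -144]]
0.6 -1 35 [None, None, None, None, None, [20, 23, 102, -68, 57, -159], [38, 14, 103, -59, 73, -158]]
0.6 -1 45 [[35, 30, 121, -68, 50, -129], None, None, [19, 24, 114, -67, 46, -150], [17, 20, 105, -57, 51, -166], [16, 20, 98, -53, 55, -175], [31, 10, 98, -47, 72, -174]]
```

Run:
```python
from h import *
dl=np.radians(25); Q=RS(dl)
arm.grip(0.0)
arm.move_joints([-40,10,77,-20,85,20])
print(arm.current_ee_pos())
arm.move_to(W(side(0,dl,gap=.02,back=.15)+[0,.0,.2]),Q)
arm.move_l(W(side(0,dl,gap=.02,back=.15)),feed=.2)
arm.move_l(W(side(0,dl,gap=.02)),feed=.12)
print(arm.current_t(),arm.current_force(),arm.current_width())
snap('scene','s2.png',(175,130,375,310),3.3)
```

```text
[ 0.37551933 -0.39505445  0.41769402]
7.3333 [ 0.43212347 -0.39321632 -0.07603306] 0.00025262990057156164
```

View pics/s2.png

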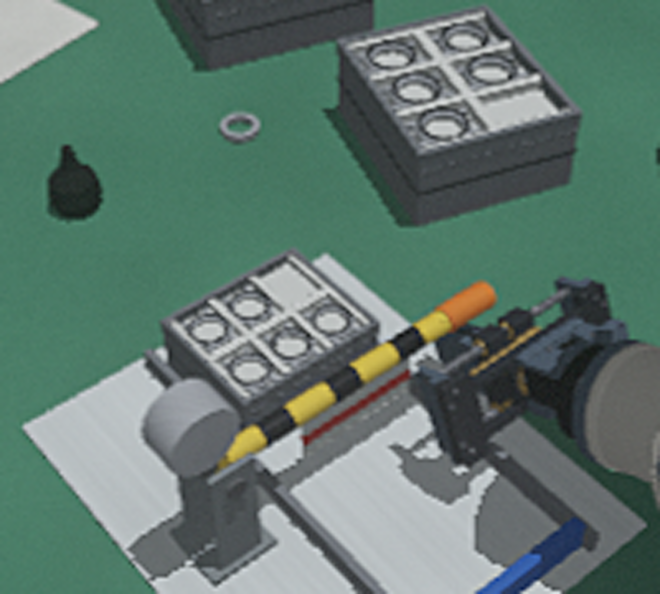

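The fingers pass beneath the orange sleeve at about (470,320), and the gripper body is clear of everything. I'll lift along the arc.

Run:
```python
from h import *
dl=np.radians(25); Q=RS(dl)
f0=arm.current_force()
arm.move_l(W(side(0,dl,gap=.003)),feed=.05)
for th in np.arange(.1,1.01,.1):
    arm.move_l(W(side(th,dl)),feed=.06)
    F=RL.T@(np.array(arm.current_force())-f0); print(round(th,2),F.round(2))
    if np.linalg.norm(F)>15: print('stop');break
snap('scene','s3.png',(175,110,375,290),3.3); print(arm.current_t())
```

```text
0.1 [ 0.94  0.55 -0.98]
0.2 [ 1.07  1.3  -0.26]
0.3 [0.35 1.3  0.09]
0.4 [ 0.91  1.16 -0.85]
0.5 [ 0.07 -0.07 -0.2 ]
0.6 [0.42 1.   0.14]
0.7 [1.37 0.24 0.25]
0.8 [-0.01  0.08  0.22]
0.9 [ 0.34  0.61 -0.41]
1.0 [0.68 0.19 0.34]
13.625
```

View pics/s3.png

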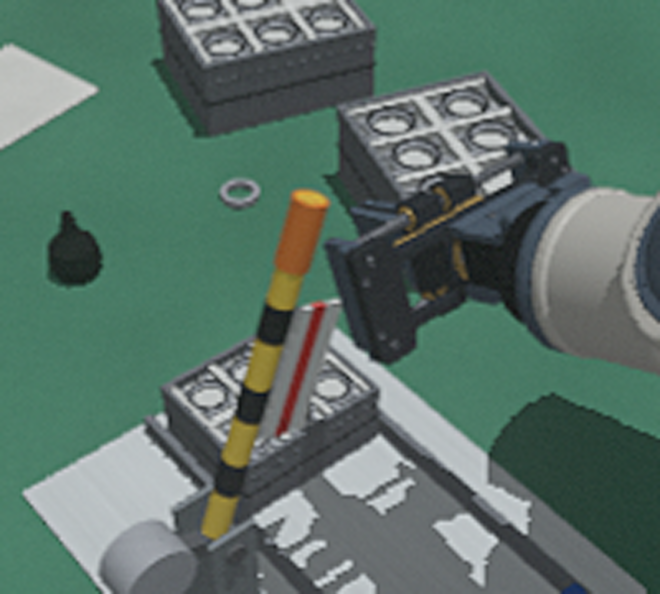

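The barrier is past balance: the arm has left the fingers and is tipping on by itself. I'll back off on the robot's side, go behind the tray, and check it.

Run:
```python
from h import *
Q=R(np.radians(75),-1); f0=arm.current_force()
pos=RL.T@(np.array(arm.current_ee_pos())-[p[0],p[1],0]); print(pos)
arm.move_l(W(pos+[-.1,.06,.05]),feed=.2)
arm.move_to(W([-.14,-.08,.3]),Q)
arm.move_to(W([0,-.245,.16]),Q)
arm.move_l(W([0,-.245,.018]),feed=.12)
print(arm.current_t(),arm.current_ee_pos(),arm.current_force())
snap('scene','s4.png',(150,100,380,310),2.8); snap('top','t4.png',(195,110,345,240),5)
```

```text
[-0.02796414 -0.0272259   0.27978253]
18.1333 [ 0.63194757 -0.22227026  0.01880051] [0.02214969 0.73827811 0.44802287]
```

View pics/s4.png

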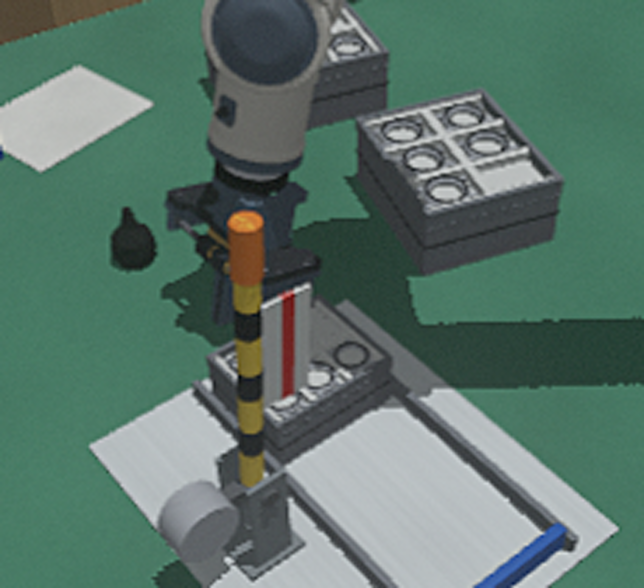

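The barrier stands upright, with the gripper behind the tray and a clear lane. I'll push, then step gently to the stop while watching force.

Run:
```python
from h import *
f0=np.array(arm.current_force())
def go(y,v):
    arm.move_l(W([0,y,.018]),feed=v); F=RL.T@(np.array(arm.current_force())-f0); print(round(y,3),F.round(2)); return F
go(-.2,.08); go(-.185,.03)
for y in np.arange(-.16,.021,.03):
    if np.linalg.norm(go(y,.06))>20: break
else:
    for y in np.arange(.024,.0421,.002):
        if go(y,.02)[1]<-7: break
print(arm.current_t())
snap('top','t5.png',(195,110,345,240),5); snap('scene','s5.png',(175,140,375,375),2.5)
```

```text
-0.2 [ 0.22  0.21 -0.34]
-0.185 [ 0.89 -0.27 -0.12]
-0.16 [0.3  0.73 0.26]
-0.13 [ 0.58  0.1  -0.45]
-0.1 [ 1.31 -0.68  0.45]
-0.07 [1.54 0.03 0.02]
-0.04 [ 1.8  -0.45 -0.03]
-0.01 [ 2.12 -0.85 -0.4 ]
0.02 [ 0.84 -0.28 -0.07]
0.024 [ 0.97 -2.43  0.47]
0.026 [ 2.26 -2.63  0.13]
0.028 [ 1.91 -1.47  0.06]
0.03 [ 1.23 -2.15  0.59]
0.032 [ 1.77 -2.12 -0.58]
0.034 [ 1.08 -1.96 -0.08]
0.036 [ 4.46 -6.43 -2.14]
0.038 [  9.13 -13.49   1.  ]
26.1583
```

View pics/s5.png

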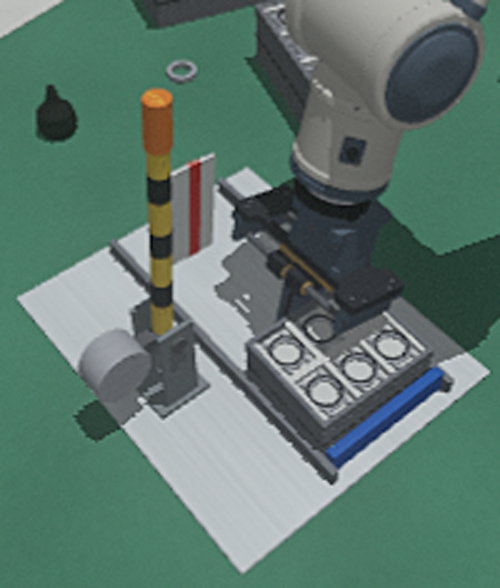

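Contact with the stop came at y ≈ 0.036, as predicted, and the force rose to 13 N. I'll back away and check.

Run:
```python
from h import *
arm.move_l(W([0,0.0,.018]),feed=.05)
arm.move_l(W([0,-.1,.018]),feed=.12)
arm.move_l(W([-.02,-.13,.16]),feed=.15)
arm.move_to(W([-.15,-.2,.3]),arm.current_tool_rot())
print(arm.current_t(),arm.current_force())
arm.sleep(.5)
snap('top','t6.png',(195,110,345,240),5); snap('scene','s6.png',s=1.4)
```

```text
30.1 [0.44345225 0.18572182 0.01313647]
```

View pics/t6.png

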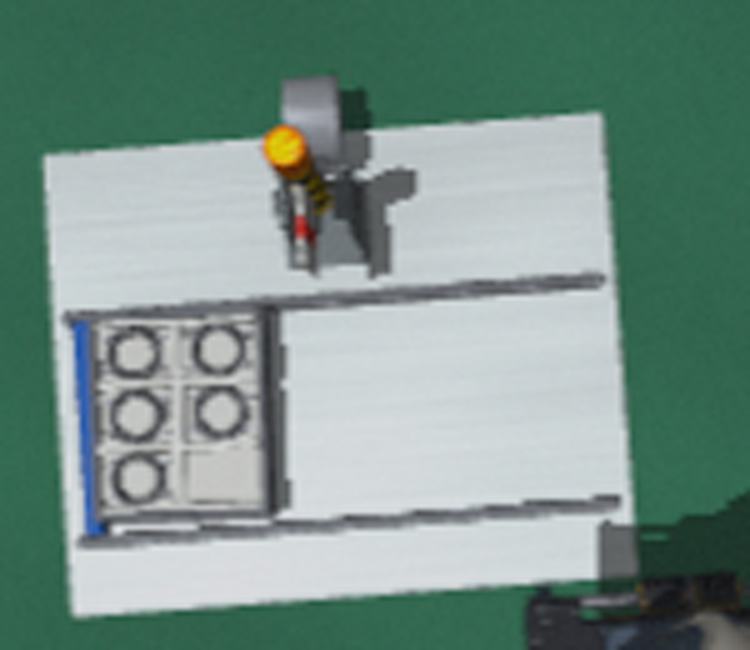

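View pics/s6.png

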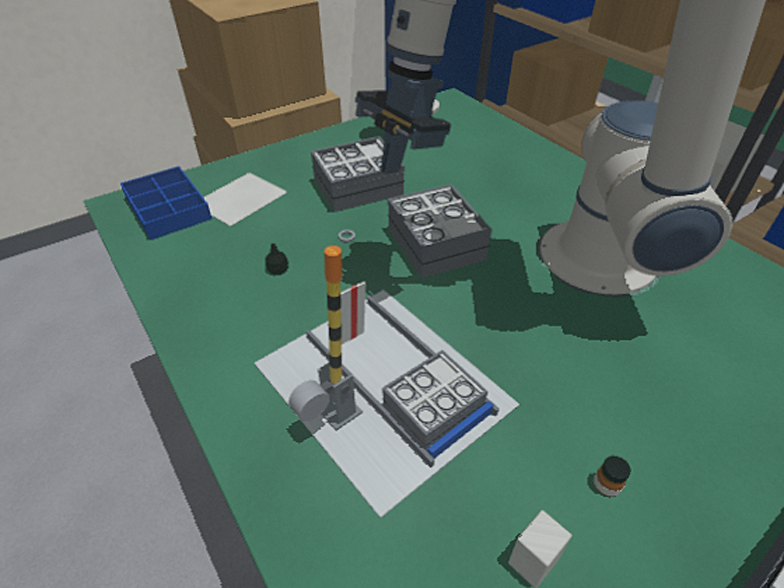

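The tray looks flush against the stop, the barrier is up, and nothing else has moved. I'll put numbers on the tray's edges before handing in.

Run:
```python
from h import *
L=lambda q:(RL.T@(q-[p[0],p[1],0])).round(3)
for u,v in[(262,308),(275,512),(92,322),(104,522)]: print('top',L(onz('top',u/5+195-.4,v/5+110-.4,.068)))
for u,v in[(384,396),(423,437),(489,385),(442,352)]: print('scene',L(onz('scene',u/1.4,v/1.4,.068)))
```

```text
top [0.069 0.044 0.068]
top [-0.071  0.045  0.068]
top [0.068 0.161 0.068]
top [-0.069  0.162  0.068]
scene [0.08  0.063 0.068]
scene [0.082 0.166 0.068]
scene [-0.077  0.163  0.068]
scene [-0.066  0.056  0.068]
```

```bash
python3 -c "
from rig import arm
print(arm.current_t()); arm.sign_off()"
```

```text
30.7
the job is handed in; nothing more can be done
```

The job is done and handed in at 30.7 s. The barrier stands raised by itself and the tray stack is pushed up to the blue stop.

- **Barrier:** I lifted it from below at the orange sleeve with closed fingertips, to about 1.0 rad. The sampled forces were about 2 N or less. It then tipped over by itself, and it was still upright in the last pictures.
- **Tray:** I pushed it along the lane by its back wall, under the raised barrier, with about 2 N at most while sliding. The force rose to about 13 N along the lane (16 N in all, with 9 N sideways) when it met the stop. That happened at a fingertip position of y = +0.036 m, where contact with the stop was expected. I then backed the gripper clear, and it is touching nothing.
- **Last checks:** The final pictures show the tray sitting flat and square against the stop, and the jar, carton, blower and loose case appear undisturbed.
- **Disagreements:** The two cameras differ on the tray's edges. The top view puts its back at y = 0.044 to 0.045 m and the scene view at 0.056 to 0.063 m, against 0.050 m nominal. Both put the front at 0.161 to 0.166 m, against 0.170 m. I put this down to rough pixel reading and relied on the force rise for the contact. A gap of about a millimetre after backing off can't be ruled out from the pictures.

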